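# Hold a fresh casting flush on the sloping sprung stage

### The arm

A 6-joint arm with a two-finger parallel gripper is mounted at the origin on the work surface. World frame = base frame: x ahead of the robot, y to its left, z up, the work surface at z = 0. Lengths are in mm, angles in rad, forces in N, time in s.
With the tool pointing down it reaches from about 275 to 750 mm from the base axis. Payload 10.2 kg.
Tool frame: the origin (TCP) lies at the very end of the fingers, on their centre line; the grasp point (between the pads) lies 19 mm behind it; z points along the fingers, y is the line along which they close (so a half turn about z gives the same grasp; the last joint's range is limited). The gripper opens to 85 mm and grips with 20 to 120 N. Pads are 22 mm wide; open, the fingers measure 114 mm over their backs; the gripper's body (76 mm by 85 mm) begins 54 mm behind the grasp point. The pads swing forward as they close: fully open they stand 13 mm farther back than shut.
Start: joints at [-1.483, 0.313, 1.498, -0, 1.331, -0.223], TCP at [160.543, -499.857, 231.294] pointing down, gripper open.
Joint ranges: [-2.94, 2.94], [-0.97, 2.17], [0.19, 2.56], [-1.23, 4.37], [0.02, 3.11], [-2.88, 2.88]. Speed limits (rad/s): [2.39, 2.39, 3.01, 3.14, 3.14, 3.14].

### API

Orientations are given as a unit quaternion [w, x, y, z].
In Python, from rig import ctrl, optics gives the robot as it stands. The module is installed in compiled form; this text tells all that it offers.
- The arm moves only by the shell command python3 -m handwheel 'ROWS' [FORCE]. ROWS is JSON, a list that holds one entry, the list of rows, each a list of 5 numbers: the gripper command: -1 is fully open, 1 is shut, values between are in proportion, then the shift along the world's x, y, z in units of 50 mm (1.0 is 50 mm), then the turn about the world's z in units of 8 degrees (1.0 is 8 degrees). In form: [[[gripper, tx, ty, tz, twist], ...]]. A call has 1 to 10 rows; each row shifts and turns the commanded pose from where the row before left it; what a row does not reach is not made up. A row lasts 1/10 s, in which the tool goes at most 50 mm and 8.59 degrees, less where a joint would pass 70% of its speed; a pose out of reach is approached as far as the arm can. A call is refused whole if a number of a shift passes 1 or a number of a turn 1, either way. A call with a gripper value outside its range is refused whole. The fingers move at their own pace and stop on an object; FORCE is the grip in N (left out, the last holds). Time passes only in rows, so rows that do not move let the fingers close. It gives the time, the measured TCP pose, the force, the opening and the grip force at its end, in the units of the state.
- ctrl.sense(): the state, without advancing time (a new reading comes with each control period).
- optics.capture(name): name is "scene" or "side" or "wrist"; returns a dict with "img" (420x560x3 uint8, blue, green, red), "K" (3x3 intrinsics, pixels), "dist_coeffs" ([k1, k2, p1, p2, k3] as OpenCV has them; the pictures are not rectified), "R" (3x3) and "t" (3): a world point X has camera coordinates R X + t. Camera axes: x right, y down, z forward; pixel columns grow to the right and rows downward; lengths in mm; the calibration is good to about 2 mm. A picture is of the moment at which its call begins. There is no depth.
- ctrl.finish_job(): hands the job in; it is judged then, once.
The state is a dict: "time_s": time; "joints": joint angles; "dq": joint speeds; "tau": joint torques, N m; "eef_pos": TCP position; "ee_rot": TCP orientation; "force": force on the tool from outside, world axes, zero at the start; "wrist_torque": the same for the moment, N m; "grip_width": opening from 0.0 (shut) to 1.0 (fully open); "grip_force": force on a finger pad.
Only numpy, scipy, OpenCV 4.12 (cv2) and the standard library are available. Lean on these libraries where they do the work, as an engineer would, in place of code of your own. Each camera call takes 0.05 s, during which the arm holds its last target. There are 200 camera calls.

### The job

Lift the brass casting by its stem out of the open mould and clear of it, then tilt it to match the sloping stage and press its flat face flush against the middle of the stage's sprung bed until the bed has sunk about half way. Finish while still gripping it and pressing it there: do not let go. Leave the stage's slope as it is and do not push the other things on the bench about.

Things in the scene. Friction and masses are not known exactly. Their poses are not given: they have to be found in the camera images.
- casting_stem (a point): Centre of the casting's stem. Brass, about 0.29 kg: plaque 60 x 44 x 8 mm (own x, y, z), flat underneath, with an upright stem (sprue) mid-top, 24 (x) x 14 (y) x 50 mm tall. This point is 33 mm above the flat underside, 25 mm above the plaque's top and 25 mm below the stem's end; z points up the stem. Starts upright in the mould; grip it across the stem's 14 mm.
- casting_flat (a point): Centre of the casting's flat underside (the face to hold flush), same axes as the stem point.
- mould: Open steel mould, a fixed dark block 120 x 104 mm (x, y), 40 mm high, origin under its centre. A pocket 63 x 47 mm, 8 mm deep, in the middle of its top holds the casting's plaque, so that only the stem stands out (to 90 mm above the bench). Two pins 10 mm thick stand 8 mm above its top at opposite corners. Mould and stage may be either way round, left and right.
- stage: Sloping stage: fixed dark steel base 150 x 136 x 12 mm, origin under its centre; two cheeks at y = -63 and +63 mm (10 mm thick, 36 mm long, 94 mm high) carry a tilting frame with the sprung bed on it. Pivot along y, 85 mm above the bench, over the origin. The bed's high edge is on the stage's +x side, so its face leans to -x. Leave the black knob on the +y cheek alone (it does not move).
- tilt (a joint): Slope of the stage's frame and bed, rad: 0 level, growing as the +x edge is higher; starts between about 0.25 and 0.6. Held by stiff friction (about 4 N m); not to be changed.
- frame_edge (a point): Middle of the raised (+x) edge of the tilting frame, 60 mm from the pivot; it does not sink with the bed, so it stays where it is while the slope is unchanged.
- bed (a joint): How far the sprung bed has been pushed in along its normal, m: 0 out, 0.010 fully in. It begins to give at about 4 N and then takes about 1 N more per mm.
- bed_face (a point): Centre of the bed's flat steel face, 120 mm (own x, up the slope) by 104 mm (y); z is the outward normal of the face. With the bed out the face lies 18 mm from the pivot along the normal. This point sinks with the bed.
- pliers: Pliers with red handles, about 145 mm long, lying flat, 12 mm high; origin at their rivet. Bystander.
- spool: Black spool, 30 mm across and 34 mm high, upright; origin under its centre. Bystander.
- spare: Bare brass plaque 60 x 44 x 8 mm without a stem, lying flat; origin under its centre. Bystander.
- graver: Graver with a wooden handle like a small screwdriver, lying on the bench. Bystander.
- mallet: Small hammer with a wooden handle lying on the bench. Bystander.
Mind the look-alikes: they are no part of the job. What is shaped like the mould but green or pink is not meant.

How it is judged:
By the outcome, as a careful person would: the job done as asked, in the order asked, and still so for the second after the job is handed in, while the arm keeps its last pose, push and grip.
It also fails if it takes over 43 s, if anything falls off the work surface, if the arm or the gripper's body presses on something with over 40 N, if the wrist force passes 120 N, or if a joint passes its speed limit or range.

## Working session

There is one attempt and no reset: what is moved stays moved. The work goes in short steps, Python scripts to look and compute and a shell command to move; the robot and the scene stay as the last step left them, time stands still between calls to the robot, and variables do not carry over. Pictures are saved under pics/ and viewed, at most 10 in all, crops included, and the job is handed in when it is done.

```bash
mkdir -p pics
cat > h.py <<'E'
import numpy as np, cv2
from rig import ctrl, optics
def cap(n,f=None):
    c=optics.capture(n)
    if f: cv2.imwrite('pics/'+f,c['img'])
    return c
def ray(c,uv):
    p=cv2.undistortPoints(np.float64([[uv]]),np.float64(c['K']),np.float64(c['dist_coeffs']))[0,0]
    R=np.array(c['R']);o=-R.T@np.array(c['t']);d=R.T@np.array([p[0],p[1],1]);return o,d/np.linalg.norm(d)
def onz(c,uv,z):
    o,d=ray(c,uv);return o+d*(z-o[2])/d[2]
def tri(c1,u1,c2,u2):
    (a,d),(b,e)=ray(c1,u1),ray(c2,u2)
    s=np.linalg.lstsq(np.c_[d,-e],b-a,rcond=None)[0]
    p,q=a+s[0]*d,b+s[1]*e
    return (p+q)/2,np.linalg.norm(p-q)
def proj(c,X):
    return cv2.projectPoints(np.float64(X).reshape(-1,3),cv2.Rodrigues(np.float64(c['R']))[0],np.float64(c['t']),np.float64(c['K']),np.float64(c['dist_coeffs']))[0][:,0]
E
python3 - <<'E'
from h import *
import pickle
d={n:cap(n,n+'0.png') for n in('scene','side')}
pickle.dump(d,open('c0.pkl','wb'))
print(ctrl.sense())
for n in d: print(n,-np.array(d[n]['R']).T@d[n]['t'])
E
```

```text
{'time_s': 0.1, 'joints': array([-1.48340553e+00,  3.13397633e-01,  1.49835951e+00,  1.60495737e-05,
        1.33097508e+00, -2.23429068e-01]), 'dq': array([-0.00099935, -0.0009371 , -0.00294161, -0.00026569,  0.00039371,
        0.00129438]), 'tau': array([ 3.69972709e-03, -4.12897038e+01, -2.60137957e+01, -7.98929204e-05,
        3.05663190e-03, -1.05768844e-06]), 'eef_pos': array([ 160.52354391, -499.62396228,  230.7910645 ]), 'ee_rot': array([-5.67935458e-04,  9.87948297e-01,  1.54783193e-01,  4.65022631e-05]), 'force': array([ 0.74084431,  0.14269855, -0.85149591]), 'wrist_torque': array([-0.01114515,  0.02633257, -0.03656538]), 'grip_force': 0.0, 'grip_width': 0.9964675295829885}
scene [ 982.41327051  491.19685559 1190.89966657]
side [ 113.00689458 1139.32912557  795.94658066]
```

View pics/scene0.png

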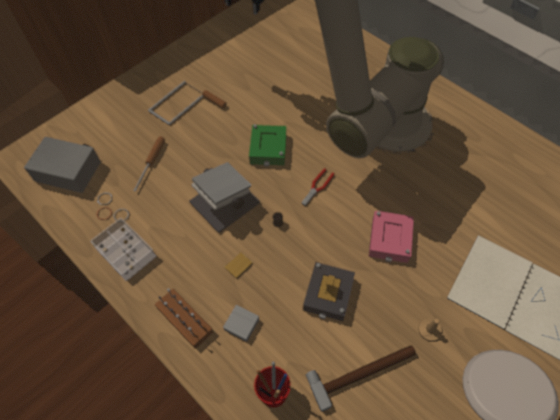

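View pics/side0.png

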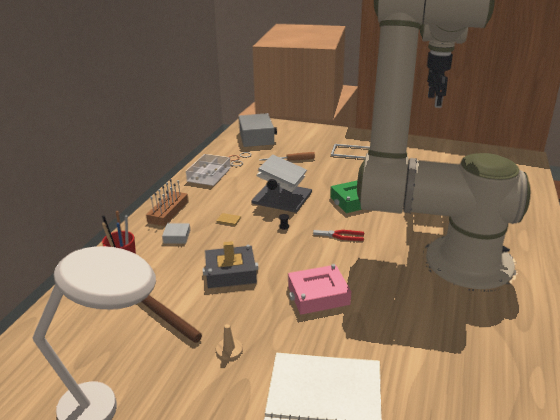

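Scene view: the dark mould with the brass casting is at (330,290), with a green look-alike at (268,145) and a pink one at (392,237). The stage is at (224,195). In the side view the mould is at (231,265) and the stage at (282,183). Only the dark one holding a brass stem fits the description. One enlarged crop will confirm it.

Run:
```python
from h import *
import pickle
d=pickle.load(open('c0.pkl','rb'))
def crop(n,x,y,w=100,h=75): return cv2.resize(d[n]['img'][y:y+h,x:x+w],(400,300),interpolation=cv2.INTER_CUBIC)
a=np.vstack([np.hstack([crop('scene',280,250),crop('side',185,225)]),np.hstack([crop('scene',175,155),crop('side',235,145)])])
a=cv2.convertScaleAbs(a,alpha=1.5)
cv2.imwrite('pics/crop1.png',a)
```

```text
(no output)
```

View pics/crop1.png

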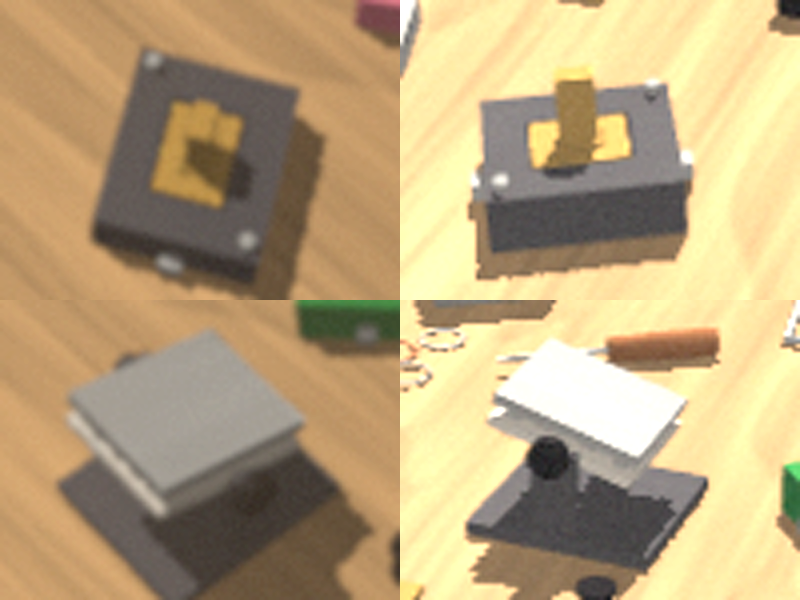

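Run:
```python
from h import *
import pickle
np.set_printoptions(precision=1,suppress=True)
d=pickle.load(open('c0.pkl','rb'));s,e=d['scene'],d['side']
S=lambda x,y,ox,oy:(ox+x/4-.375,oy+y/4-.375)
m=[onz(s,S(*p,280,250),40) for p in [(142,49),(298,89),(257,264),(95,229)]]
print('mould top scene',np.array(m),np.mean(m,0))
m2=[onz(e,S(*p,185,225),40) for p in [(82,102),(264,84),(287,182),(87,200)]]
print('side',np.array(m2),np.mean(m2,0))
print('stem top side', onz(e,S(174,77,185,225),90), 'scene',onz(s,S(207,108,280,250),90))
A=[(208,30),(303,122),(162,190),(70,100)]
B=[(148,38),(287,100),(240,160),(97,98)]
for k in range(4):
    r=[tri(s,S(*A[i],175,155),e,S(*B[(i+k)%4],235,145)) for i in range(4)]
    print(k,[x[1] for x in r]);print(np.array([x[0] for x in r]))
print('knob', onz(e,S(148,157,235,145),85))
```

```text
mould top scene [[543.3 156.2  40. ]
 [495.5 245.6  40. ]
 [600.2 302.   40. ]
 [651.7 217.   40. ]] [572.7 230.2  40. ]
side [[647.5 213.1  40. ]
 [544.8 159.3  40. ]
 [494.1 249.   40. ]
 [600.6 301.8  40. ]] [571.8 230.8  40. ]
stem top side [570.6 233.9  90. ] scene [564.  225.1  90. ]
0 [np.float64(48.24012970053208), np.float64(53.760038069062766), np.float64(55.29393709343368), np.float64(59.40754154859816)]
[[ 569.2 -128.4  182.9]
 [ 500.9 -115.6  112.5]
 [ 565.9 -203.8    6.8]
 [ 636.8 -204.    91.7]]
1 [np.float64(1.6978346177673502), np.float64(0.13328428171649795), np.float64(2.9477803924916395), np.float64(1.3913499901064683)]
[[ 506.5 -212.5   83.9]
 [ 512.7 -110.6   82.5]
 [ 625.9 -120.   112.7]
 [ 621.5 -214.7  118.5]]
2 [np.float64(59.715764487084925), np.float64(48.80688800238095), np.float64(53.996320301324296), np.float64(57.95629644176848)]
[[ 519.4 -203.5   56.3]
 [ 573.4  -38.4  176.9]
 [ 611.4 -126.3  142.2]
 [ 559.8 -311.6    7.5]]
3 [np.float64(104.81591266738593), np.float64(4.4908508079056615), np.float64(112.75076209816513), np.float64(4.384201387350172)]
[[ 582.9 -114.   162.2]
 [ 560.5  -48.6  200.2]
 [ 552.5 -202.6   45.5]
 [ 574.4 -309.1  -29. ]]
knob [576.9 -90.4  85. ]
```

The crop confirms the dark mould at about (572, 230) with yaw about 28.5°, holding the brass stem (side px ~(228,245)). The bed face is centred near (567,-164,101) with slope about 0.28 and stage yaw about -3°.

```bash
python3 -m handwheel '[[[-1,0.412,0.73,0,0.067],[-1,0.412,0.73,0,0.067],[-1,0.412,0.73,0,0.067],[-1,0.412,0.73,0,0.067],[-1,0.412,0.73,0,0.067],[-1,0.412,0.73,0,0.067],[-1,0.412,0.73,0,0.067],[-1,0.412,0.73,0,0.067],[-1,0.412,0.73,0,0.067],[-1,0.412,0.73,0,0.067]]]' 40
python3 -m handwheel '[[[-1,0.412,0.73,0,0.067],[-1,0.412,0.73,0,0.067],[-1,0.412,0.73,0,0.067],[-1,0.412,0.73,0,0.067],[-1,0.412,0.73,0,0.067],[-1,0.412,0.73,0,0.067],[-1,0.412,0.73,0,0.067],[-1,0.412,0.73,0,0.067],[-1,0.412,0.73,0,0.067],[-1,0.412,0.73,0,0.067]]]'
python3 -m handwheel '[[[-0.2,0,0,0,0],[-0.2,0,0,0,0],[-0.2,0,0,0,0]]]'
python3 - <<'E'
from h import *
c=cap('wrist','w1.png'); s=ctrl.sense();print(s['eef_pos'],s['ee_rot'],s['grip_width'],s['joints'],s['force'])
import pickle;pickle.dump(c,open('w1.pkl','wb'))
print(proj(c,[[572,230.5,40],[572,230.5,90]]))
E
```

```text
time_s: 1.1
eef_pos: [367.0, -133.2, 231.3]
ee_rot: [0.0, 0.98, 0.201, 0.0]
force: [0.2, -0.6, 0.0]
grip_width: 1.003
grip_force: 0.0
time_s: 2.1
eef_pos: [573.0, 231.8, 230.8]
ee_rot: [0.0, 0.969, 0.247, -0.0]
force: [-0.2, -0.3, 0.3]
grip_width: 0.999
grip_force: 0.0
time_s: 2.4
eef_pos: [572.2, 229.3, 231.3]
ee_rot: [0.0, 0.969, 0.246, -0.0]
force: [0.2, 0.1, 0.4]
grip_width: 0.598
grip_force: 0.0
[572.30366248 229.12723037 231.53766442] [ 7.15555603e-05  9.69317210e-01  2.45813222e-01 -3.70100690e-05] 0.6010166160492684 [ 1.91085061e-01  5.18801697e-01  1.19591856e+00 -1.48649049e-04
  1.42693811e+00  1.26518557e+00] [-0.3100456  -0.61996433  0.06535732]
[[277.97179091 180.06938912]
 [277.90623197 194.01480944]]
```

View pics/w1.png

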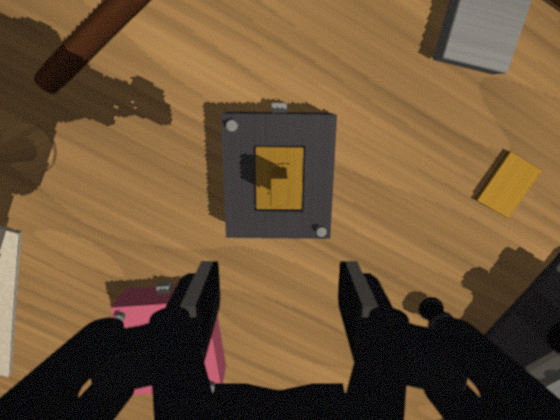

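The wrist view shows the mould square to the gripper. The plaque corners are at about (255,146), (304,146), (303,211) and (256,211), and the fingers lie left and right along the closing line.

Run:
```python
from h import *
import pickle
c=pickle.load(open('w1.pkl','rb'))
q=[onz(c,p,40) for p in [(255,146),(304,146),(303,211),(256,211)]]
m=[onz(c,p,40) for p in [(222,113),(336,113),(330,238),(226,237)]]
for r in(q,m):
  r=np.array(r);print(r.mean(0),[np.degrees(np.arctan2(*(a)[[1,0]])) for a in(r[0]-r[3],r[1]-r[2],r[0]-r[1],r[3]-r[2])],[np.linalg.norm(r[i]-r[i-1]) for i in range(4)])
```

```text
[573.29407014 229.558942    40.        ] [np.float64(28.277457039430484), np.float64(28.77423317811135), np.float64(118.48306587182759), np.float64(118.4728715726561)] [np.float64(62.76756902265309), np.float64(45.021986361694054), np.float64(62.77608279868165), np.float64(45.5662471209357)]
[573.6805544  230.85241543  40.        ] [np.float64(27.777002987258083), np.float64(28.298408190586837), np.float64(118.48609039697881), np.float64(117.87718613134636)] [np.float64(119.49276550983335), np.float64(102.22749527462528), np.float64(120.58223184891077), np.float64(103.31713637660758)]
```

```bash
python3 -m handwheel '[[[-0.2,0.02,0.015,-0.5,0],[-0.2,0,0,-0.5,0],[-0.2,0,0,-0.5,0],[-0.2,0,0,-0.5,0],[-0.2,0,0,-0.5,0],[-0.2,0,0,-0.4,0],[-0.2,0,0,-0.3,0],[-0.2,0,0,-0.2,0],[-0.2,0,0,-0.2,0],[-0.2,0,0,0,0]]]' 40
python3 -m handwheel '[[[1,0,0,0,0],[1,0,0,0,0],[1,0,0,0,0],[1,0,0,0,0],[1,0,0,0,0],[1,0,0,0,0],[1,0,0,0,0],[1,0,0,0,0]]]'
```

```text
time_s: 3.45
eef_pos: [573.2, 230.6, 50.5]
ee_rot: [-0.0, 0.969, 0.246, -0.001]
force: [-0.1, 0.5, -0.2]
grip_width: 0.6
grip_force: 0.0
time_s: 4.25
eef_pos: [574.0, 230.9, 52.0]
ee_rot: [0.0, 0.969, 0.246, 0.001]
force: [0.4, -1.3, 5.8]
grip_width: 0.157
grip_force: 43.6
```

```bash
python3 -m handwheel '[[[1,0,0,0.05,0],[1,0,0,0.1,0],[1,0,0,0.2,0],[1,0,0,0.3,0],[1,0,0,0.5,0],[1,0,0,0.5,0],[1,0,0,0.5,0],[1,0,0,0.5,0],[1,0,0,0.35,0],[1,0,0,0,0]]]'
python3 - <<'E'
from h import *
c=cap('side','s1.png'); s=ctrl.sense();print(s['eef_pos'],s['force'],s['grip_width'],s['grip_force'])
w=cap('wrist')
a=np.hstack([cv2.resize(c['img'][150:300,150:330],(480,400)),cv2.resize(w['img'],(320,240))[:,:] if 0 else cv2.copyMakeBorder(cv2.resize(w['img'],(320,240)),0,160,0,0,cv2.BORDER_CONSTANT)])
cv2.imwrite('pics/lift.png',a)
E
```

```text
time_s: 5.25
eef_pos: [574.5, 231.1, 205.0]
ee_rot: [0.0, 0.969, 0.246, 0.003]
force: [1.0, -0.1, -3.5]
grip_width: 0.154
grip_force: 42.4
[573.81175691 230.97770546 202.7471652 ] [ 0.34064554  0.46630937 -3.50536578] 0.15508875437052277 42.419782876968384
```

View pics/lift.png

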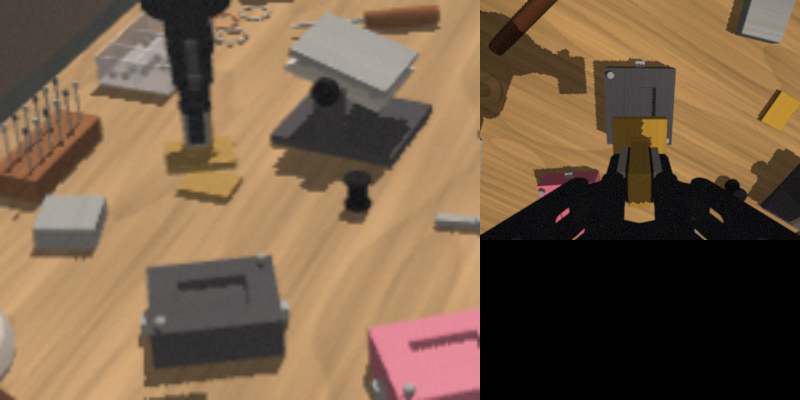

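The casting is out with the mould's pocket empty, and it hangs level in the grip. I'll go beside the stage first and look from near.

```bash
python3 -m handwheel '[[[1,-0.206,-0.79,0.06,-0.396],[1,-0.206,-0.79,0.06,-0.396],[1,-0.206,-0.79,0.06,-0.396],[1,-0.206,-0.79,0.06,-0.396],[1,-0.206,-0.79,0.06,-0.396],[1,-0.206,-0.79,0.06,-0.396],[1,-0.206,-0.79,0.06,-0.396],[1,-0.206,-0.79,0.06,-0.396],[1,-0.206,-0.79,0.06,-0.396],[1,-0.206,-0.79,0.06,-0.396]]]'
python3 -m handwheel '[[[1,0,0,0,0],[1,0,0,0,0]]]'
python3 - <<'E'
from h import *
import pickle
c=cap('wrist','w2.png'); s=ctrl.sense();print(s['eef_pos'],s['ee_rot'],s['joints'])
pickle.dump(c,open('w2.pkl','wb'))
E
```

```text
time_s: 6.35
eef_pos: [469.4, -165.3, 230.4]
ee_rot: [-0.001, 1.0, -0.029, -0.001]
force: [1.0, 0.4, -3.5]
grip_width: 0.16
grip_force: 42.3
time_s: 6.55
eef_pos: [470.0, -164.3, 230.4]
ee_rot: [-0.001, 1.0, -0.028, -0.001]
force: [-0.6, 0.6, -2.5]
grip_width: 0.159
grip_force: 42.3
[ 470.26920961 -163.57657678  230.45888816] [-6.23245466e-04  9.99623518e-01 -2.74222037e-02 -6.75927739e-04] [-5.70695948e-01  2.54752433e-01  1.57710697e+00  3.80929506e-04
  1.31153485e+00  1.05485370e+00]
```

View pics/w2.png

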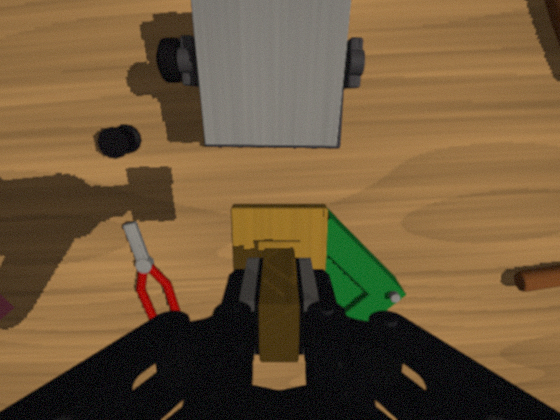

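The wrist view shows the bed's low edge from (204,147) to (340,149). Its side edges widen to (193,0) and (351,0), and the cheeks sit near row 60.

Run:
```python
from h import *
import pickle
from scipy.optimize import least_squares
np.set_printoptions(precision=3,suppress=True)
w=pickle.load(open('w2.pkl','rb'));d=pickle.load(open('c0.pkl','rb'));s,e=d['scene'],d['side']
S=lambda x,y,ox,oy:(ox+x/4-.375,oy+y/4-.375)
L=[onz(w,p,86) for p in[(204,147),(340,149)]];print(np.array(L),np.degrees(np.arctan2(*(L[0]-L[1])[[1,0]])))
# least squares of pivot x,y,yaw,tilt (pivot z=85) to the measured corners and wrist edges
A=[(208,30),(303,122),(162,190),(70,100)];B=[(287,100),(240,160),(97,98),(148,38)]
def X(p,u,v):
    x,y,a,t=p; c,si=np.cos(a),np.sin(a)
    lx=u*np.cos(t)-18*np.sin(t);z=85+u*np.sin(t)+18*np.cos(t)
    return np.array([x+c*lx-si*v,y+si*lx+c*v,z])
C=[(-60,-52),(-60,52),(60,52),(60,-52)]
def f(p):
    r=[]
    for (u,v),a,b in zip(C,A,B):
        r+=list(proj(s,X(p,u,v))[0]-S(*a,175,155))+list(proj(e,X(p,u,v))[0]-S(*b,235,145))
    for (u,v),q in zip([(-60,52),(-60,-52)],[(204,147),(340,149)]): r+=list((proj(w,X(p,u,v))[0]-q)*.5)
    # side edges crossing row 0
    for v,q in((52,193),(-52,351)):
        g=[proj(w,X(p,u,v))[0] for u in(-60,40)];k=-g[0][1]/(g[1][1]-g[0][1]);r.append(.5*((g[0]+k*(g[1]-g[0]))[0]-q))
    return np.array(r)
o=least_squares(f,[572,-164,-.055,.28],loss='soft_l1');p=o.x;print(p,f(p))
P=X(p,0,0);n=np.array([-np.sin(p[3])*np.cos(p[2]),-np.sin(p[3])*np.sin(p[2]),np.cos(p[3])])
print('face',P,'grasp flush',P+38*n,'tcp',P+38*n-[0,0,19])
```

```text
[[ 510.776 -106.014   86.   ]
 [ 503.123 -213.431   86.   ]] 85.9246883895946
[ 570.609 -163.578   -0.064    0.257] [ 0.546 -0.548  0.643 -0.913  0.968 -0.585  0.098 -0.895  0.587  0.984
 -0.699 -1.16  -0.688 -1.21   0.574 -0.137  0.844 -0.402 -1.147 -0.886
 -1.006  0.408]
face [ 566.04  -163.284  102.408] grasp flush [ 556.395 -162.664  139.158] tcp [ 556.395 -162.664  120.158]
```

```bash
python3 -m handwheel '[[[1,0.448,0,0,-0.06],[1,0.448,0,0,0],[1,0.448,0,0,0],[1,0.448,0,-0.2,0],[1,0.448,0.02,-0.3,0],[1,0,0,-0.4,0],[1,0,0,-0.4,0],[1,0,0,-0.3,0],[1,0,0,-0.1,0],[1,0,0,0,0]]]' 20
python3 -m handwheel '[[[1,0,0,-0.05,0],[1,0,0,-0.05,0],[1,0,0,-0.05,0],[1,0,0,-0.04,0],[1,0,0,0,0]]]'
python3 -m handwheel '[[[1,0,0,-0.02,0],[1,0,0,-0.02,0],[1,0,0,0,0]]]'
```

```text
time_s: 7.6
eef_pos: [582.4, -162.0, 145.6]
ee_rot: [-0.0, 1.0, -0.031, -0.001]
force: [0.8, -0.2, -3.1]
grip_width: 0.158
grip_force: 42.3
time_s: 8.1
eef_pos: [582.4, -163.1, 136.6]
ee_rot: [-0.0, 0.999, -0.032, -0.0]
force: [0.3, -0.2, -3.7]
grip_width: 0.158
grip_force: 42.3
time_s: 8.4
eef_pos: [582.6, -163.2, 135.0]
ee_rot: [0.0, 0.999, -0.032, 0.0]
force: [0.2, 0.8, -2.3]
grip_width: 0.156
grip_force: 42.6
```

```bash
python3 -m handwheel '[[[0.9,0,0,-0.02,0],[0.9,0,0,-0.02,0],[0.9,0,0,0,0]]]' 20
python3 -m handwheel '[[[0.9,-0.05,0,-0.035,0],[0.9,-0.05,0,-0.035,0],[0.9,0,0,0,0]]]'
```

```text
time_s: 8.7
eef_pos: [583.0, -163.2, 133.3]
ee_rot: [0.0, 0.999, -0.032, 0.001]
force: [0.3, 0.2, 2.1]
grip_width: 0.157
grip_force: 43.1
time_s: 9.0
eef_pos: [577.5, -163.3, 129.6]
ee_rot: [0.0, 0.999, -0.032, 0.0]
force: [-0.1, 0.4, 4.6]
grip_width: 0.157
grip_force: 43.5
```

```bash
python3 -m handwheel '[[[0.72,0,0,0,0],[0.72,0,0,0,0]]]' 20
python3 -c "
from h import *
s=ctrl.sense();print(s['wrist_torque'],s['force'],s['grip_force'])"
```

```text
time_s: 9.2
eef_pos: [577.6, -163.3, 129.5]
ee_rot: [0.0, 0.999, -0.032, 0.0]
force: [1.9, -0.6, 5.6]
grip_width: 0.158
grip_force: 43.5
[-0.1107081  -0.41719616  0.00677079] [ 1.86515894 -0.64512325  5.60145371] 43.45609903335571
```

```bash
python3 -m handwheel '[[[0.72,-0.05,0,-0.03,0],[0.72,-0.05,0,-0.03,0],[0.72,-0.05,0,-0.03,0],[0.72,-0.05,0,-0.03,0],[0.72,0,0,0,0]]]'
python3 -c "
from h import *
s=ctrl.sense();print(s['wrist_torque'],s['force'],s['grip_force'])
c=cap('side');w=cap('wrist')
cv2.imwrite('pics/p1.png',np.hstack([cv2.resize(c['img'][110:230,225:345],(400,400),interpolation=cv2.INTER_CUBIC),cv2.resize(w['img'][40:400,80:440],(400,400))]))"
```

```text
time_s: 9.7
eef_pos: [567.9, -163.3, 123.9]
ee_rot: [0.0, 0.999, -0.032, 0.001]
force: [1.0, -0.9, 8.4]
grip_width: 0.159
grip_force: 43.9
[-0.06350035 -0.53779397  0.03398524] [ 0.95375305 -0.85564294  8.39882703] 43.873547315597534
```

View pics/p1.png

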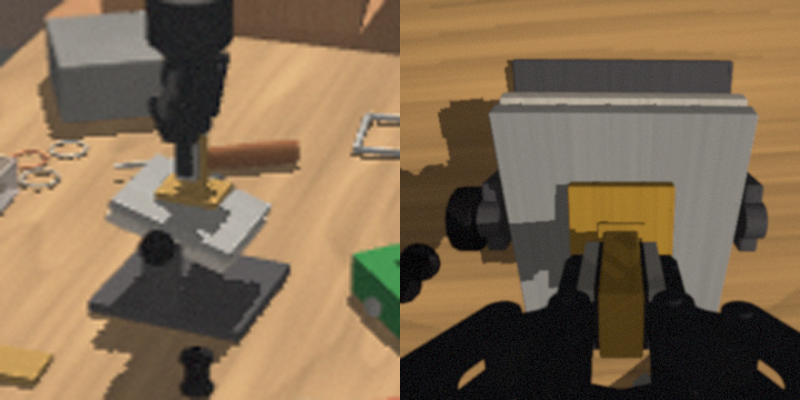

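```bash
python3 -m handwheel '[[[0.69,0,0,0,0],[0.69,0,0,0,0]]]' 20
python3 -m handwheel '[[[0.685,0,0,0,0],[0.685,0,0,0,0]]]'
python3 -m handwheel '[[[0.68,0,0,0,0]]]'
```

```text
time_s: 10.0
eef_pos: [567.9, -163.3, 123.9]
ee_rot: [0.0, 0.999, -0.032, 0.001]
force: [0.9, -0.0, 6.9]
grip_width: 0.154
grip_force: 43.9
time_s: 10.2
eef_pos: [567.9, -163.3, 123.9]
ee_rot: [0.0, 0.999, -0.032, 0.001]
force: [0.4, -0.1, 7.4]
grip_width: 0.158
grip_force: 36.2
time_s: 10.3
eef_pos: [567.7, -163.3, 123.8]
ee_rot: [0.0, 0.999, -0.032, 0.0]
force: [-1.7, -0.6, 7.8]
grip_width: 0.161
grip_force: 22.5
```

The command 0.68 brings the grip down to about 20 N. I'll carry on with the drag.

```bash
python3 -m handwheel '[[[0.68,0,0,0,0],[0.68,-0.05,0,-0.025,0],[0.68,-0.05,0,-0.025,0],[0.68,0,0,0,0]]]'
python3 -m handwheel '[[[0.68,-0.05,0,-0.03,0],[0.68,-0.05,0,-0.03,0],[0.68,0,0,0,0]]]'
python3 -c "
from h import *
s=ctrl.sense();print(s['wrist_torque'],s['force'],s['grip_force'])
c=cap('side');w=cap('wrist')
cv2.imwrite('pics/p2.png',np.hstack([cv2.resize(c['img'][130:210,245:325],(400,400),interpolation=cv2.INTER_CUBIC),cv2.resize(w['img'][40:400,80:440],(400,400))]))"
```

```text
time_s: 10.7
eef_pos: [562.1, -163.0, 120.7]
ee_rot: [-0.0, 0.999, -0.032, -0.001]
force: [-1.6, -0.7, 5.8]
grip_width: 0.161
grip_force: 21.9
time_s: 11.0
eef_pos: [557.0, -162.8, 117.4]
ee_rot: [-0.0, 0.999, -0.032, -0.001]
force: [-1.2, 1.8, 3.8]
grip_width: 0.161
grip_force: 21.4
[0.26447542 0.0572279  0.0047437 ] [-1.2283397   1.84972339  3.81587769] 21.41636073589325
```

View pics/p2.png

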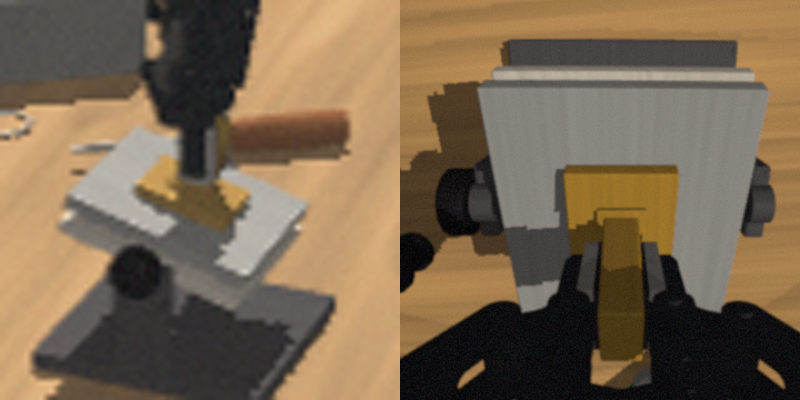

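```bash
python3 -m handwheel '[[[0.68,0.007,0,-0.025,0],[0.68,0.007,0,-0.025,0],[0.68,0,0,0,0],[0.68,0,0,0,0]]]'
python3 - <<'E'
from h import *
import pickle
w=cap('wrist','w3.png');pickle.dump(w,open('w3.pkl','wb'))
e=cap('side');pickle.dump(e,open('e3.pkl','wb'))
f=[]
for i in range(4):
    cap('wrist');f.append(ctrl.sense()['force'])
print(np.mean(f,0),ctrl.sense()['wrist_torque'],ctrl.sense()['eef_pos'])
cv2.imwrite('pics/p3.png',np.hstack([cv2.resize(e['img'][140:200,250:310],(400,400),interpolation=cv2.INTER_CUBIC),cv2.resize(w['img'][80:280,140:340],(400,400))]))
E
```

```text
time_s: 11.5
eef_pos: [557.7, -162.8, 115.0]
ee_rot: [-0.0, 0.999, -0.032, -0.001]
force: [-4.5, 2.6, 5.3]
grip_width: 0.162
grip_force: 21.6
[-5.55280947  2.86155573  5.08287161] [0.46042134 0.66017111 0.0151507 ] [ 557.74258917 -162.833969    115.06507229]
```

View pics/p3.png

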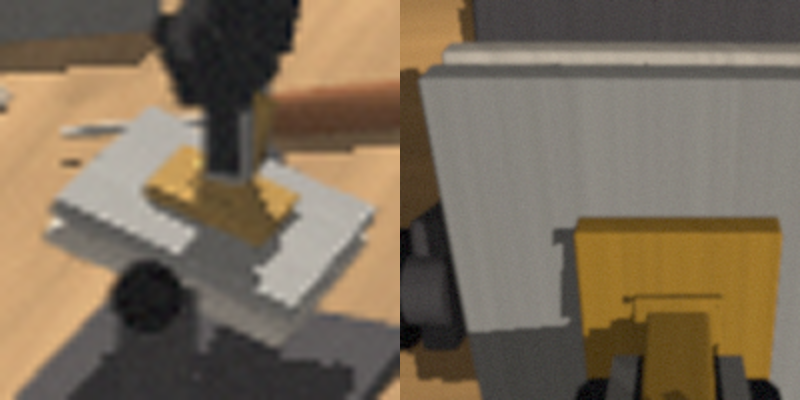

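Run:
```python
from h import *
import pickle
w=pickle.load(open('w3.pkl','rb'));x,y,a,t=570.6,-163.6,-.06,.262
n=np.array([-np.sin(t)*np.cos(a),-np.sin(t)*np.sin(a),np.cos(t)]);u=np.array([np.cos(t)*np.cos(a),np.cos(t)*np.sin(a),np.sin(t)]);v=np.cross(n,u);p0=np.array([x,y,85])
for px,h in[((229,196),21),((330,196),21),((150,119),13)]:
    o,d=ray(w,px);q=o+d*((p0+h*n-o)@n)/(d@n)-p0;print(q@u,q@v)
```

```text
30.711018224850623 21.64557200025149
30.57054120706453 -20.127677561647445
61.02362228215685 51.22443605171937
```

The plaque measures centred to within about 1 mm. The normal force is about 9.4 N, which puts the bed about 5 mm in, and the plaque is flush. I'll check that it holds steady, then hand in.

```bash
python3 -m handwheel '[[[0.68,0,0,0,0],[0.68,0,0,0,0],[0.68,0,0,0,0],[0.68,0,0,0,0],[0.68,0,0,0,0],[0.68,0,0,0,0],[0.68,0,0,0,0],[0.68,0,0,0,0]]]' && python3 -c "
from h import *
print(ctrl.sense()['force'],ctrl.sense()['grip_force']);print(ctrl.finish_job())"
```

```text
time_s: 12.6
eef_pos: [557.7, -162.8, 115.0]
ee_rot: [-0.0, 1.0, -0.032, -0.001]
force: [-4.3, 3.1, 5.0]
grip_width: 0.162
grip_force: 21.6
[-4.26187764  3.05799218  5.02402833] 21.6104793548584
the job is handed in; nothing more can be done
None
```

I handed the job in at 12.6 s with the casting still gripped at about 22 N. It sits flush and within about 1 mm of centre on the sloping bed, pressed about 5 mm in, judging by the contact force and tool height. I saw no sign that the slope or the other items moved, but I did not re-measure them.

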